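Put the label dispenser into service

TASK

Put the label dispenser into service: press the raised far half of its white rocker switch down until the switch is fully on, then push the yellow key fully home, then push the green key fully home. Do it in that order, do not press the red key, and do not move or pick up the bottles, the carton or the other things standing around. Finish with the switch on, the yellow and green keys down and the arm clear.

Things in the scene. Friction and masses are not known exactly. Their poses are not given: they have to be found in the camera images.
- dispenser: benchtop label dispenser, a grey box with black deck, fixed. Origin on the table under mid-deck; x points to its back (away from the robot at yaw 0), y to its left, z up. Box 140 (x) by 270 (y) mm, deck 45 mm high. On the deck at x = 0 are the rocker (y = +90 mm) and three round keys (y = +30, -30, -90 mm; the order of colours changes).
- plate (a point): centre of the top of the metal labelling plate in front of the deck, 20 mm above the table, 100 mm before the row of keys; the plate ends 35 mm nearer the robot and is 160 mm wide.
- roll_top (a point): highest point of the white label roll standing on the cradle behind the deck, 84 mm above the table, 115 mm behind the row of keys; the roll is 68 mm across, 26 mm thick.
- rocker_far (a point): the spot to press on the far half of the white rocker switch, marked by a short black bar: 18 mm behind the pivot, on the rocker's top face, about 66 mm above the table when off and 59 mm when on. The rocker is 60 mm long front to back, 28 mm wide, pivots about the dispenser's y axis.
- rocker (a joint): rocker angle in rad: 0 off (far half raised, near half down; it starts at 0 to 0.03), 0.40 fully on (far half down at its stop). It takes about 3 N at the black bar, has no spring and stays where it is left.
- key_yellow_top (a point): centre of the top face of the round yellow push key (31 mm across, flat). Wherever it sits, with the key up it is 60 mm above the table and 15 mm above the deck; its z axis points up. To be pressed after the rocker.
- key_yellow (a joint): how far the yellow key is down, in m: 0 up (starts at 0 to 0.0005), 0.007 fully home at its stop. It slides straight down against about 3 N of friction, has no spring and stays where it is left. Fully home its top still stands 4 mm above its metal collar (41 mm across).
- key_green_top (a point): centre of the top face of the round green push key (31 mm across, flat). Wherever it sits, with the key up it is 60 mm above the table and 15 mm above the deck; its z axis points up. To be pressed last.
- key_green (a joint): how far the green key is down, in m: 0 up (starts at 0 to 0.0005), 0.007 fully home at its stop. It slides straight down against about 3 N of friction, has no spring and stays where it is left. Fully home its top still stands 4 mm above its metal collar (41 mm across).
- key_red_top (a point): centre of the top face of the round red push key (31 mm across, flat). Wherever it sits, with the key up it is 60 mm above the table and 15 mm above the deck; its z axis points up. The stop key: leave it up.
- key_red (a joint): how far the red key is down, in m: 0 up (starts at 0 to 0.0005), 0.007 fully home at its stop. It slides straight down against about 3 N of friction, has no spring and stays where it is left. Fully home its top still stands 4 mm above its metal collar (41 mm across).
- bottle: small dark pink bottle with a black cap, 27 mm across, 74 mm tall, loose, standing on the labelling plate in front of the keys. Origin under its middle, z up.
- carton: white and dark-blue upright carton, 34 x 34 x 117 mm, loose, standing on the table left of the dispenser. Origin under its middle.
- brown_bottle: small brown bottle with a black cap, 27 mm across, 74 mm tall, loose, standing on the table right of the dispenser. Origin under its middle.
- counter: white hand tally counter, 46 x 67 x 22 mm, loose on the table to the left. Origin at its underside.
- spare_roll: spare white label roll lying flat, 68 mm across, 26 mm high, loose on the table to the right. Origin under its middle.
- pen: white and green pen, 145 mm long, 9 mm high, loose on the table to the left. Origin at its underside.

How it is judged:
On the way, in this order (a step that is already met when the one before it is completed fails the run):
1. the rocker is fully on (value of joint rocker above 0.34 rad), for 0.1 s.
2. the yellow key is fully home (value of joint key_yellow above 0.0055 m), for 0.1 s.
3. the green key is fully home (value of joint key_green above 0.0055 m), for 0.1 s.
At the end, for the whole second after the job is handed in: The rocker is at 0.34 rad or more of 0.40, the yellow and green keys are at least 5.5 of 7 mm down, the red key is less than 2.5 mm down, and every loose thing stands within 20 mm of its start, the two bottles and the carton upright within 0.2 rad (value of joint rocker above 0.34 rad and value of joint each of key_yellow, key_green above 0.0055 m and value of joint key_red below 0.0025 m and distance of each of bottle, carton, brown_bottle, counter, spare_roll, pen from where it was at the start of the episode below 0.02 m and angle between each of bottle, carton, brown_bottle's own z axis and vertical below 0.2 rad); the robot touches nothing.
It fails at once if the yellow key is pressed before the rocker is on (value of joint key_yellow above 0.0025 m and value of joint rocker below 0.34 rad).
It fails at once if the green key is pressed before the yellow key is home (value of joint key_green above 0.0025 m and value of joint key_yellow below 0.0055 m).
It fails at once if the green key is pressed while the rocker is not on (value of joint key_green above 0.0025 m and value of joint rocker below 0.34 rad).
It fails at once if the red key is pressed (value of joint key_red above 0.0025 m).
It fails at once if a loose thing is moved, lifted or knocked over (distance of any of bottle, carton, brown_bottle, counter, spare_roll, pen from where it was at the start of the episode above 0.02 m or angle between any of bottle, carton, brown_bottle's own z axis and vertical above 0.3 rad).
It also fails if it takes over 40 s, if anything falls off the work surface, if the arm or the gripper's body presses on something with over 40 N, if the wrist force passes 120 N, or if a joint passes its speed limit or range.

ROBOT

A 6-joint arm with a two-finger parallel gripper is mounted at the origin on a cart in front of the work surface, level with it; the furniture and walls round the work are solid. World frame = base frame: x ahead of the robot, y to its left, z up, the work surface at z = 0. Lengths are in m, angles in rad, forces in N, time in s.
With the tool pointing down it reaches from about 0.35 to 0.775 m from the base axis. Payload 7.3 kg.
Tool frame: the origin (TCP) lies on the centre line of the jaws, within the pads' length; the fingertips stand robot.nose_length ahead of it and the grasp point (between the pads) is the TCP (robot.nose_length is the distance from the TCP to the fingertips, in m); z points along the fingers, y is the direction in which the jaws open and shut (so a half turn about z gives the same grasp; the last joint's range is limited). The gripper opens to 92 mm and grips with 3 to 60 N. Pads are 19 mm wide; open, the fingers measure 130 mm over their backs; the gripper's body (75 mm by 190 mm) begins 47 mm behind the grasp point.
Start: joints at [1.017, 0.342, 1.524, -0, 1.275, -0.146], TCP at [0.208, 0.482, 0.246] pointing down, gripper open.
Joint ranges: [-2.53, 2.53], [-0.77, 2.02], [0.04, 2.7], [-1, 4.14], [0.28, 2.66], [-3.11, 3.11]. Speed limits (rad/s): [2.57, 2.57, 3.14, 3.14, 3.14, 3.14].

INTERFACE

Orientations are given as [roll, pitch, yaw] about the fixed x, y, z axes, in that order (R = Rz(yaw) Ry(pitch) Rx(roll)).
In Python, from cell import robot, read_camera gives the robot as it stands.
- The arm moves only by the shell command python3 -m crank 'ROWS' [FORCE]. ROWS is JSON, a list of rows, each a list of 7 numbers: the shift along the tool's x, y, z in cm, then the turn, a rotation vector about the tool's x, y, z in degrees, then the opening, from 0 (shut) to 1 (fully open). In form: [[tx, ty, tz, wx, wy, wz, jaw], ...]. A call has 1 to 5 rows; each row is the pose to reach, as a shift and turn from the pose commanded when the call began, along the tool's axes at that moment; what a row does not reach only later rows make up. A row lasts 1/8 s, in which the tool goes at most 62.5 mm and 10.7 degrees, less where a joint would pass 70% of its speed; a pose out of reach is approached as far as the arm can. A call with a gripper value outside its range is refused whole. The fingers move at their own pace and stop on an object; FORCE is the grip in N (left out, the last holds). Time passes only in rows, so rows that repeat a pose let the fingers close. It gives the time, the measured TCP pose, the force and the opening at its end, in the units of the state.
- robot.observe(): the state, without advancing time (a new reading comes with each control period).
- read_camera(name): name is "scene" or "side" or "wrist"; returns a dict with "frame" (420x560x3 uint8, red, green, blue), "intrinsics" (3x3 intrinsics, pixels), "R" (3x3) and "t" (3): a world point X has camera coordinates R X + t. Camera axes: x right, y down, z forward; pixel columns grow to the right and rows downward; lengths in m; the calibration is good to about 2 mm. A picture is of the moment at which its call begins. There is no depth.
- robot.hand_in(): hands the job in, once; it reports no verdict.
The state is a dict: "time": time; "qpos": joint angles; "qvel": joint speeds; "joint_efforts": joint torques, N m; "tool_pos": TCP position; "tool_rot": TCP orientation; "contact_force": force on the tool from outside, world axes, zero at the start; "torque": the same for the moment, N m; "opening": finger opening in m.
Only numpy, scipy, OpenCV 4.12 (cv2) and the standard library are available. Lean on these libraries where they do the work, as an engineer would, in place of code of your own. Each camera call takes 0.05 s, during which the arm holds its last target.

## Working session

There is one attempt and no reset: what is moved stays moved. The work goes in short steps, Python scripts to look and compute and a shell command to move; the robot and the scene stay as the last step left them, time stands still between calls to the robot, and variables do not carry over. Pictures are saved under pics/ and viewed, and the job is handed in when it is done.

```bash
mkdir -p pics; ls; python3 - <<'E'
from cell import robot, read_camera
import cv2
for n in ("scene","side","wrist"):
    c=read_camera(n); cv2.imwrite(f"pics/{n}0.png",c["frame"][:,:,::-1])
    print(n,c["intrinsics"],c["R"],c["t"])
print(robot.observe(), robot.nose_length)
E
```

```text
pics
scene [[502.70661088   0.         285.07004793]
 [  0.         502.70661088 207.07931599]
 [  0.           0.           1.        ]] [[ 0.57665258 -0.816919    0.01073065]
 [-0.62832215 -0.45184301 -0.63328443]
 [ 0.52219066  0.35844279 -0.77384474]] [-0.29826771  0.36214053  1.39736246]
side [[472.34737854   0.         278.41753858]
 [  0.         472.34737854 211.86169609]
 [  0.           0.           1.        ]] [[-0.9984719  -0.05522702 -0.00195941]
 [-0.0226799   0.44185682 -0.89679885]
 [ 0.05039331 -0.89538401 -0.44243417]] [0.53854034 0.08317821 1.35829053]
wrist [[375.43523737   0.         273.44806616]
 [  0.         375.43523737 215.42242331]
 [  0.           0.           1.        ]] [[ 0.39710413  0.91777115 -0.00210462]
 [ 0.89054069 -0.38476546  0.24267841]
 [ 0.22191346 -0.09824285 -0.97010451]] [-0.52350722 -0.02994257  0.38910684]
{'time': 0.15, 'qpos': array([ 1.01699948e+00,  3.42557129e-01,  1.52476032e+00,  8.12533319e-06,
        1.27545191e+00, -1.46000868e-01]), 'qvel': array([ 0.00147135, -0.00273796, -0.00373063, -0.00036713,  0.00024633,
       -0.00028906]), 'joint_efforts': array([ 1.01988260e-04, -4.31471229e+01, -2.44353551e+01,  7.16436189e-02,
        5.37759857e-02, -8.42434338e-05]), 'tool_pos': array([0.20803603, 0.48171553, 0.24522051]), 'tool_rot': array([-3.14042959e+00, -1.78878763e-04,  2.73379420e+00]), 'contact_force': array([ 0.01403385,  0.3932677 , -1.1615949 ]), 'torque': array([0.03253104, 0.02039374, 0.01986575]), 'opening': 0.09204029774871014} 0.019
```

View pics/scene0.png

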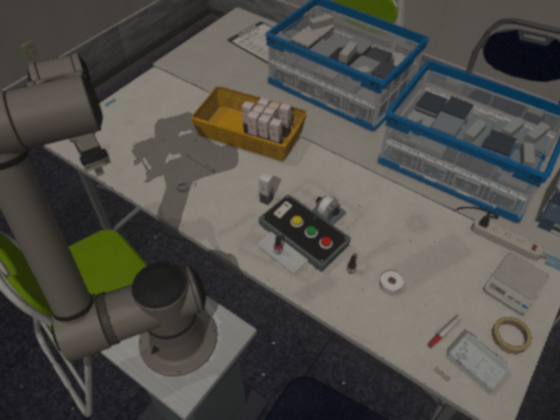

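View pics/side0.png

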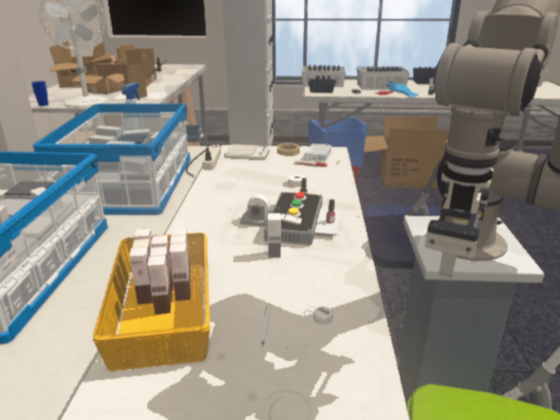

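View pics/wrist0.png

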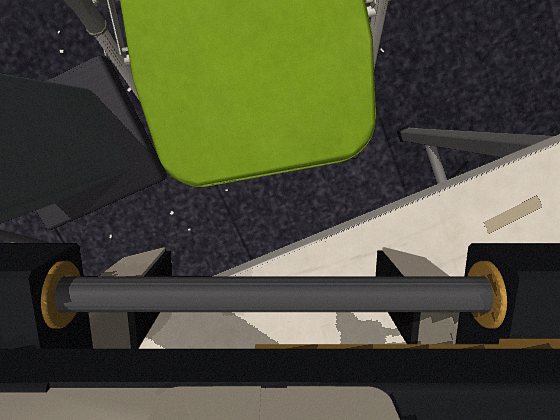

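The scene view shows the dispenser near (305,230). From left to right it has the rocker (~283,209), yellow (~296,221), green (~311,231) and red (~326,242). The bottle is on the plate (~278,243), the carton at (266,188) and the brown bottle at (352,263). I'll enlarge both views.

```bash
python3 - <<'E'
import cv2
a=cv2.imread("pics/scene0.png")[165:285,240:400]; cv2.imwrite("pics/sc.png",cv2.resize(a,None,fx=5,fy=5,interpolation=cv2.INTER_CUBIC))
a=cv2.imread("pics/side0.png")[170:260,230:350]; cv2.imwrite("pics/sd.png",cv2.resize(a,None,fx=6,fy=6,interpolation=cv2.INTER_CUBIC))
E
```

```text
(no output)
```

View pics/sc.png

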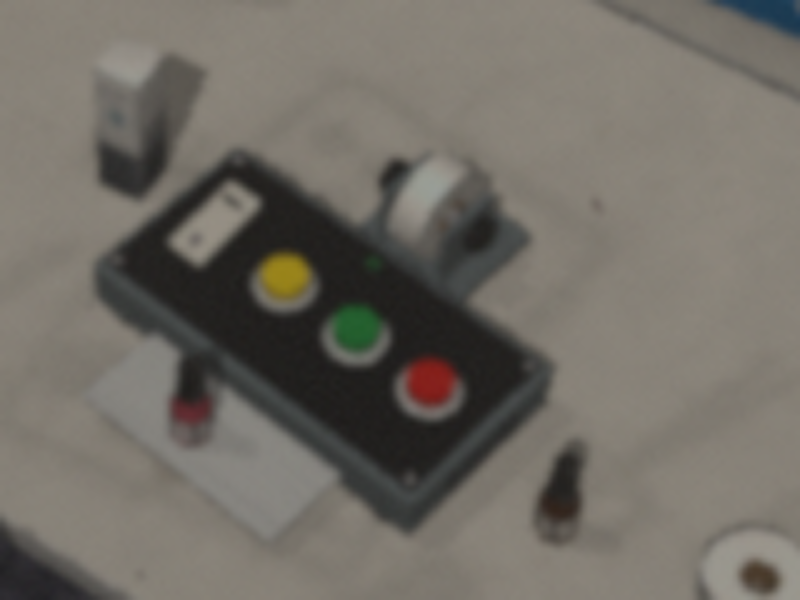

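View pics/sd.png

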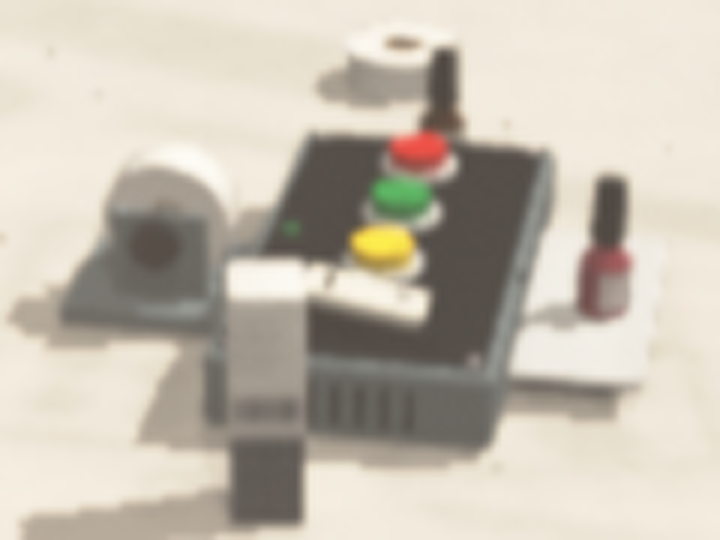

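Scene crop: yellow (285,275), green (357,327), red (430,381), bar (235,201). Side crop: yellow (384,244), green (402,196), red (420,150), bar about (328,278).

```bash
cat > h.py <<'E'
import numpy as np
from cell import robot, read_camera
def onplane(c,u,v,z):
    R,t=np.array(c["R"]),np.array(c["t"]); C=-R.T@t
    d=R.T@np.linalg.solve(c["intrinsics"],[u,v,1.]); return C+d*(z-C[2])/d[2]
def proj(c,X):
    p=c["intrinsics"]@(np.array(c["R"])@X+np.array(c["t"])); return p[:2]/p[2]
E
python3 - <<'E'
from h import *
from scipy.optimize import least_squares
np.set_printoptions(precision=4,suppress=True)
sc,sd=read_camera("scene"),read_camera("side")
S={'yel':(285,275,.06),'grn':(357,327,.06),'red':(430,381,.06),'bar':(235,201,.066),'bottle':(190,437,.025),'bottop':(196,360,.094),'brown':(558,533,.005),'brtop':(574,450,.074),'carttop':(131,62,.117),'roll':(440,160,.084)}
D={'yel':(384,244,.06),'grn':(402,196,.06),'red':(420,150,.06),'bar':(328,278,.066),'bottle':(604,312,.022),'bottop':(610,180,.094),'brtop':(444,50,.074),'carttop':(266,272,.117),'roll':(175,150,.084)}
P={}
for k,(u,v,z) in S.items(): P[k]=onplane(sc,u/5+239.6,v/5+164.6,z); print('scene',k,P[k])
for k,(u,v,z) in D.items(): print('side',k,onplane(sd,u/6+229.6,v/6+169.6,z))
L={'yel':(0,.03,.06),'grn':(0,-.03,.06),'red':(0,-.09,.06),'bar':(.018,.09,.066)}
def W(p,l): c,s=np.cos(p[2]),np.sin(p[2]); return np.array([p[0]+c*l[0]-s*l[1],p[1]+s*l[0]+c*l[1],l[2]])
def f(p,cs=('a','b')):
    r=[]
    for k,l in L.items():
        X=W(p,l)
        if 'a' in cs: r+=list(proj(sc,X)-[S[k][0]/5+239.6,S[k][1]/5+164.6])
        if 'b' in cs: r+=list(proj(sd,X)-[D[k][0]/6+229.6,D[k][1]/6+169.6])
    return np.array(r)
for cs in (('a','b'),('a',),('b',)):
    s=least_squares(f,[.55,0,0],args=(cs,)); print(s.x,s.fun)
    for k in L: print(k,W(s.x,L[k]))
E
```

```text
scene yel [ 0.4955 -0.0592  0.06  ]
scene grn [ 0.4878 -0.1187  0.06  ]
scene red [ 0.4795 -0.1776  0.06  ]
scene bar [ 0.5225 -0.0014  0.066 ]
scene bottle [ 0.3797 -0.0685  0.025 ]
scene bottop [ 0.3888 -0.0664  0.094 ]
scene brown [ 0.4643 -0.2843  0.005 ]
scene brtop [ 0.4778 -0.2784  0.074 ]
scene carttop [0.5438 0.0965 0.117 ]
scene roll [ 0.6154 -0.0973  0.084 ]
side yel [ 0.4969 -0.0517  0.06  ]
side grn [ 0.4892 -0.1082  0.06  ]
side red [ 0.4809 -0.1662  0.06  ]
side bar [ 0.5225 -0.001   0.066 ]
side bottle [ 0.3864 -0.0575  0.022 ]
side bottop [ 0.3868 -0.0592  0.094 ]
side brtop [ 0.4692 -0.273   0.074 ]
side carttop [0.5457 0.0956 0.117 ]
side roll [ 0.6054 -0.1064  0.084 ]
[ 0.4926 -0.0873 -0.1361] [-0.204  -0.4836  0.1332 -0.8621 -0.3201 -0.4101  0.2688 -1.2048 -0.1615
 -0.3885  0.1857 -1.2988 -0.1974 -0.1465 -0.0773  0.0708]
yel [ 0.4967 -0.0576  0.06  ]
grn [ 0.4886 -0.117   0.06  ]
red [ 0.4804 -0.1764  0.06  ]
bar [ 0.5227 -0.0006  0.066 ]
[ 0.4919 -0.0886 -0.138 ] [ 0.0205 -0.1422 -0.1078 -0.0364  0.0394  0.0195  0.0491  0.1672]
yel [ 0.496  -0.0589  0.06  ]
grn [ 0.4877 -0.1183  0.06  ]
red [ 0.4795 -0.1778  0.06  ]
bar [ 0.5221 -0.002   0.066 ]
[ 0.4929 -0.0818 -0.1337] [ 0.0303 -0.0582  0.134  -0.4618  0.0203 -0.6102 -0.1718  0.9406]
yel [ 0.4969 -0.0521  0.06  ]
grn [ 0.4889 -0.1115  0.06  ]
red [ 0.4809 -0.171   0.06  ]
bar [0.5227 0.005  0.066 ]
```

The scene-camera fit is consistent to within 0.2 px: dispenser at (0.492, -0.088), yaw -0.138. I'll move above the rocker with the jaws shut and tool y along the dispenser's x, then refine with the wrist camera.

```bash
python3 -m crank '[[-48.9,-31.7,2.5,0,0,74.5,0],[-48.9,-31.7,2.5,0,0,74.5,0],[-48.9,-31.7,2.5,0,0,74.5,0],[-48.9,-31.7,2.5,0,0,74.5,0],[-48.9,-31.7,2.5,0,0,74.5,0]]' 20; python3 -c "
from h import *
print(robot.observe())"
```

```text
time: 0.88
tool_pos: [0.3822, 0.2204, 0.2324]
tool_rot: [3.141, -0.0, 1.79]
contact_force: [0.8, 0.7, -0.2]
opening: 0.0462
{'time': 0.875, 'qpos': array([3.49052097e-01, 2.00746682e-01, 1.76036044e+00, 1.10460716e-04,
       1.17971106e+00, 1.29507990e-01]), 'qvel': array([-1.13481350e+00,  2.26417363e-02,  3.08819517e-02, -8.87917965e-04,
       -6.40689494e-02,  3.63692080e-01]), 'joint_efforts': array([ 5.96459851e+00, -3.61728966e+01, -2.19812447e+01,  2.41699215e-02,
        4.51898575e-01, -4.93464544e-01]), 'tool_pos': array([0.382184  , 0.22043293, 0.23242216]), 'tool_rot': array([ 3.14083786e+00, -2.01318386e-04,  1.79029844e+00]), 'contact_force': array([ 0.77563725,  0.73462163, -0.17601386]), 'torque': array([-0.01836166, -0.00087111,  0.000137  ]), 'opening': 0.046193645715598135}
```

```bash
python3 -m crank '[[-24,9,1.5,0,0,19,0],[-24,9,1.5,0,0,19,0],[-24,9,1.5,0,0,19,0],[-24,9,1.5,0,0,19,0],[-24,9,1.5,0,0,19,0]]'; python3 -c "
from h import *; import cv2
print(robot.observe())
c=read_camera('wrist');cv2.imwrite('pics/w1.png',c['frame'][:,:,::-1])"
```

```text
time: 1.5
tool_pos: [0.5241, 0.005, 0.2166]
tool_rot: [-3.141, 0.0, 1.46]
contact_force: [-0.1, -0.1, -0.4]
opening: 0.0009
{'time': 1.5, 'qpos': array([-1.36417849e-01,  3.65994440e-01,  1.57270390e+00, -5.36035177e-04,
        1.20301608e+00, -2.54784820e-02]), 'qvel': array([-0.01444471,  0.02058395, -0.02257456,  0.02615183,  0.0371655 ,
       -0.04497674]), 'joint_efforts': array([ -1.50059212, -42.93514252, -24.52160418,  -0.24114931,
        -0.24291194,  -0.28964091]), 'tool_pos': array([0.52414768, 0.00501547, 0.21657775]), 'tool_rot': array([-3.14145814e+00,  4.96900199e-04,  1.46004975e+00]), 'contact_force': array([-0.12017163, -0.14246524, -0.38901129]), 'torque': array([-0.09447159,  0.05367932,  0.01533863]), 'opening': 0.0008567473961034187}
```

View pics/w1.png

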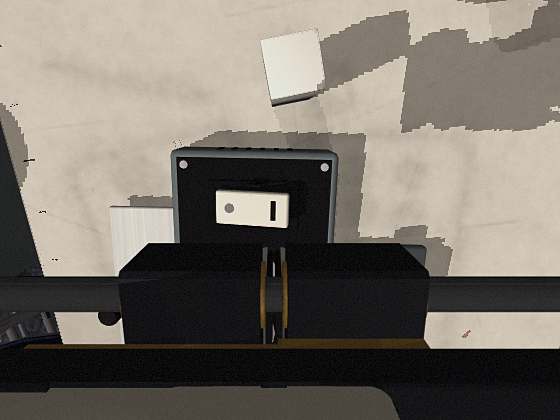

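The wrist view shows the bar at (273,210), the rocker spanning x 216–289, deck screws at (183,164) and (325,167), and the carton top at (293,65). Next I'll work out the bar position.

```bash
python3 - <<'E'
from h import *; import cv2
np.set_printoptions(precision=4,suppress=True)
c=read_camera('wrist'); print(-c['R'].T@c['t'])
for n,u,v,z in (('bar',273,210,.066),('near dot',229,208,.06),('scr1',183,164,.045),('scr2',325,167,.045),('carton',293,65,.117)): print(n,onplane(c,u,v,z))
print('pred bar, dispenser corners px',proj(c,np.array([.5221,-.002,.066])))
for dz in (-.019,0,.02): print(proj(c,robot.observe()['tool_pos']+[0,0,dz]))
a=c['frame'][:,:,::-1]; cv2.imwrite('pics/w1c.png',cv2.resize(a[140:350,110:440],None,fx=2.4,fy=2.4,interpolation=cv2.INTER_CUBIC))
o=robot.observe(); print(o['tool_pos'],o['tool_rot'])
E
```

```text
[0.5305 0.0704 0.3551]
bar [0.5222 0.0026 0.066 ]
near dot [0.4869 0.0067 0.06  ]
scr1 [0.4522 0.0445 0.045 ]
scr2 [0.5682 0.0292 0.045 ]
carton [0.5452 0.1012 0.117 ]
pred bar, dispenser corners px [273.53   215.6057]
[271.9208 266.3765]
[271.6635 284.2929]
[271.314  308.6334]
[0.5226 0.0078 0.2168] [-3.1403 -0.0003  1.4628]
```

View pics/w1c.png

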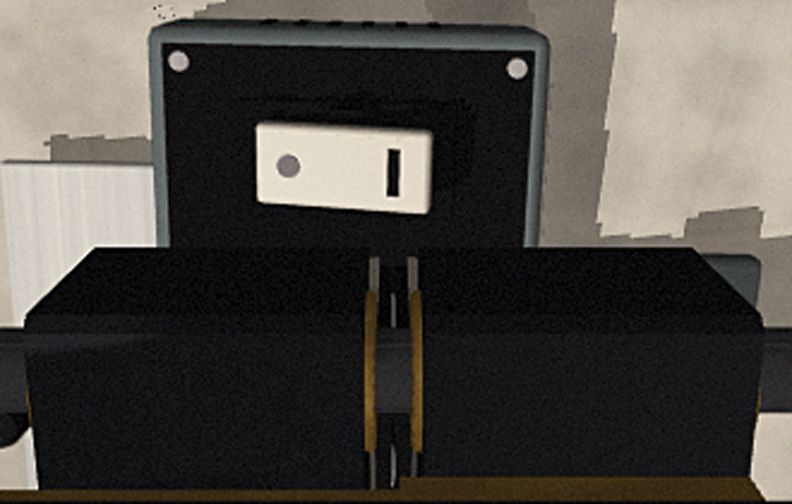

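The bar comes out at (0.522, 0.000) after averaging the scene and wrist cameras. I'll press about 8 mm behind it, because the 38 mm closed tip is long front to back. First I'll descend to just above.

```bash
python3 -m crank '[[-0.8,0.8,5,0,0,1.6,0],[-0.8,0.8,10,0,0,1.6,0],[-0.8,0.8,11.3,0,0,1.6,0],[-0.8,0.8,11.3,0,0,1.6,0],[-0.8,0.8,11.3,0,0,1.6,0]]'; python3 -c "
from h import *; import cv2
c=read_camera('wrist');cv2.imwrite('pics/w2.png',c['frame'][:,:,::-1])
c=read_camera('side');cv2.imwrite('pics/d2.png',cv2.resize(c['frame'][170:260,230:350,::-1],None,fx=6,fy=6,interpolation=2))
o=robot.observe();print(o['tool_pos'],o['tool_rot'],o['contact_force'])"
```

```text
time: 2.22
tool_pos: [0.531, -0.0, 0.1064]
tool_rot: [3.138, -0.0, 1.438]
contact_force: [-0.2, -1.3, -0.0]
opening: 0.0004
[ 5.30843079e-01 -3.12646459e-04  1.06153184e-01] [ 3.13813063e+00 -1.01882675e-04  1.43710474e+00] [-0.34316638 -0.08832052 -0.31802684]
```

View pics/w2.png

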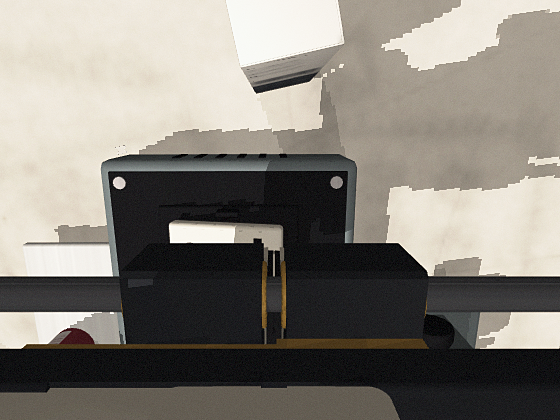

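View pics/d2.png

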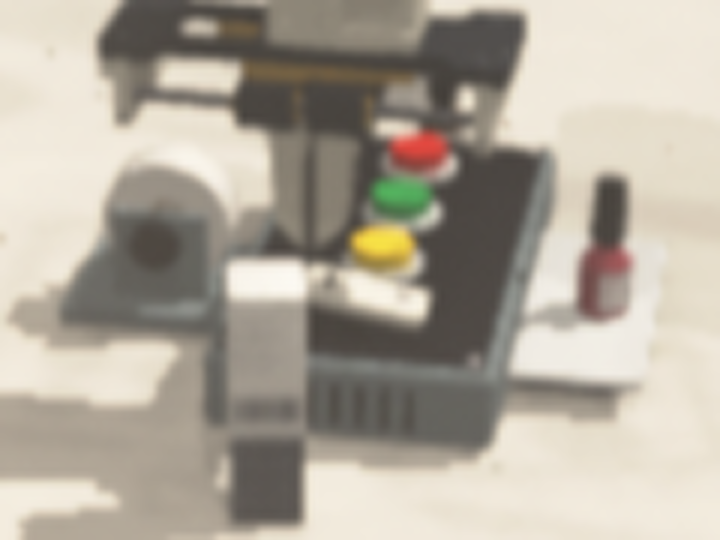

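The side view shows the fingers tapering to a narrow tip at about (312,245) in the crop, above the far end of the rocker. So contact will be near the centreline. I'll shift 5 mm nearer, to about 20 mm behind the pivot, and press.

```bash
python3 -m crank '[[0,-0.5,0.8,0,0,0,0],[0,-0.5,1.6,0,0,0,0],[0,-0.5,2.1,0,0,0,0],[0,-0.5,2.5,0,0,0,0],[0,-0.5,2.9,0,0,0,0]]'; python3 -c "
from h import *; import cv2
c=read_camera('side');cv2.imwrite('pics/d3.png',cv2.resize(c['frame'][170:260,230:350,::-1],None,fx=6,fy=6,interpolation=2))
o=robot.observe();print(o['tool_pos'],o['tool_rot'],o['contact_force'])"
```

```text
time: 2.95
tool_pos: [0.5271, -0.0001, 0.0778]
tool_rot: [3.136, -0.0, 1.437]
contact_force: [-7.4, 1.0, 43.8]
opening: 0.0007
[ 5.27007281e-01 -8.03880596e-05  7.81523715e-02] [3.13605770e+00 2.05210323e-05 1.43675766e+00] [-3.01640685  0.17267267 25.08223499]
```

View pics/d3.png

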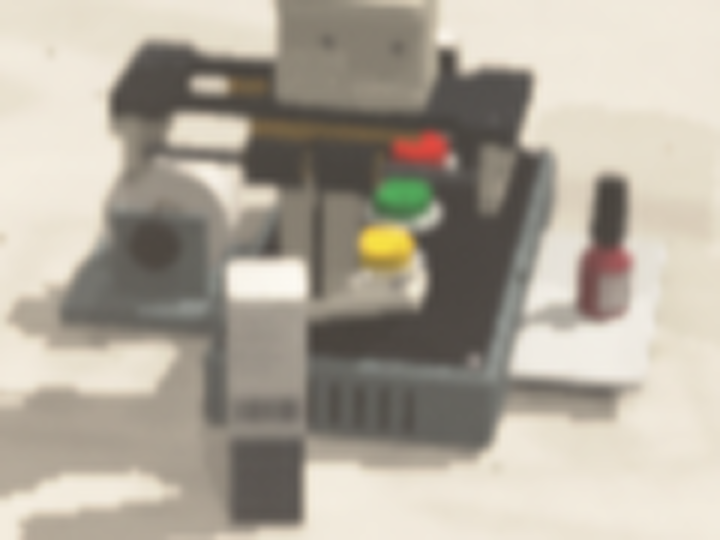

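Force rose to 44 N at tip height 59 mm and the rocker now tilts the other way, so it's at its stop. I'll lift and move over to yellow.

```bash
python3 -m crank '[[0,0,-5,0,0,0,0],[-0.5,-0.2,-8,0,0,0,0],[-4,-1.5,-8,0,0,0,0],[-4,-1.5,-8,0,0,0,0],[-4,-1.5,-8,0,0,0,0]]'; python3 - <<'E'
from h import *; import cv2
np.set_printoptions(precision=4,suppress=True)
c=read_camera('wrist');cv2.imwrite('pics/w4.png',c['frame'][:,:,::-1])
d=read_camera('side');cv2.imwrite('pics/d4.png',cv2.resize(d['frame'][170:260,230:350,::-1],None,fx=6,fy=6,interpolation=2))
o=robot.observe();print(o['tool_pos'],o['tool_rot'],o['contact_force']); print(proj(c,np.array([.4963,-.0575,.06])))
E
```

```text
time: 3.62
tool_pos: [0.5045, -0.0372, 0.1549]
tool_rot: [-3.141, -0.0, 1.436]
contact_force: [-0.1, 0.6, -1.4]
opening: 0.0002
[ 0.5047 -0.0368  0.1548] [-3.1407 -0.0004  1.4372] [0.0968 0.089  0.2209]
[265.8898 255.3566]
```

View pics/w4.png

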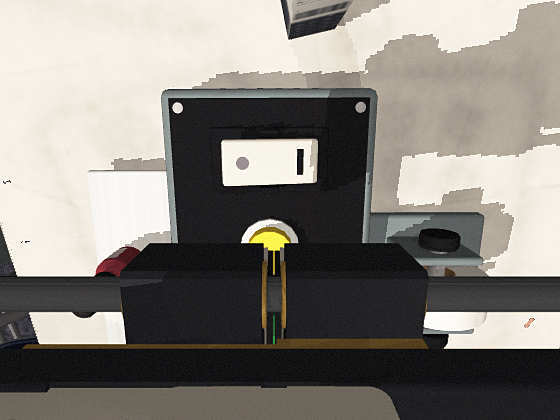

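View pics/d4.png

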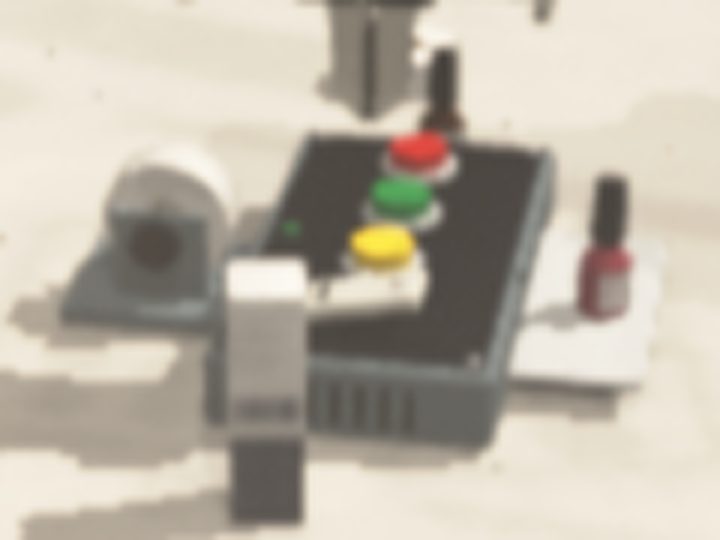

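The rocker is clearly on now: its near end is raised. In the wrist view the yellow collar spans u 242–299 with its far edge at v≈218, and the key's upper edge is at about (269,228).

```bash
python3 - <<'E'
from h import *
np.set_printoptions(precision=4,suppress=True)
c=read_camera('wrist')
y=np.array([.139,.990])
print('bar',onplane(c,300,161,.059))
print('yel from key edge',onplane(c,269,228,.06)[:2]-.0155*y)
print('yel from collar',onplane(c,270.5,218,.049)[:2]-.0205*y)
for u in (178,361): print(onplane(c,u,107,.045))
E
```

```text
bar [0.5261 0.0011 0.059 ]
yel from key edge [ 0.499  -0.0542]
yel from collar [ 0.4997 -0.0555]
[0.4539 0.0439 0.045 ]
[0.5693 0.0283 0.045 ]
```

Yellow averages to (0.498, -0.056), and the measurements agree to about 3 mm. The key radius is 15 mm. Moving over it and pressing.

```bash
python3 -m crank '[[-2,-0.4,3,0,0,0,0],[-2,-0.4,6,0,0,0,0],[-2,-0.4,7.2,0,0,0,0],[-2,-0.4,7.8,0,0,0,0],[-2,-0.4,8.4,0,0,0,0]]'; python3 - <<'E'
from h import *; import cv2
np.set_printoptions(precision=4,suppress=True)
d=read_camera('side');cv2.imwrite('pics/d5.png',cv2.resize(d['frame'][170:260,230:350,::-1],None,fx=6,fy=6,interpolation=2))
o=robot.observe();print(o['tool_pos'],o['tool_rot'],o['contact_force'])
E
```

```text
time: 4.4
tool_pos: [0.4984, -0.0564, 0.0719]
tool_rot: [3.141, -0.0, 1.437]
contact_force: [-5.4, 1.1, 34.5]
opening: 0.0001
[ 0.4984 -0.0564  0.0722] [ 3.1406 -0.0001  1.4372] [-3.345   2.0995  5.2484]
```

View pics/d5.png

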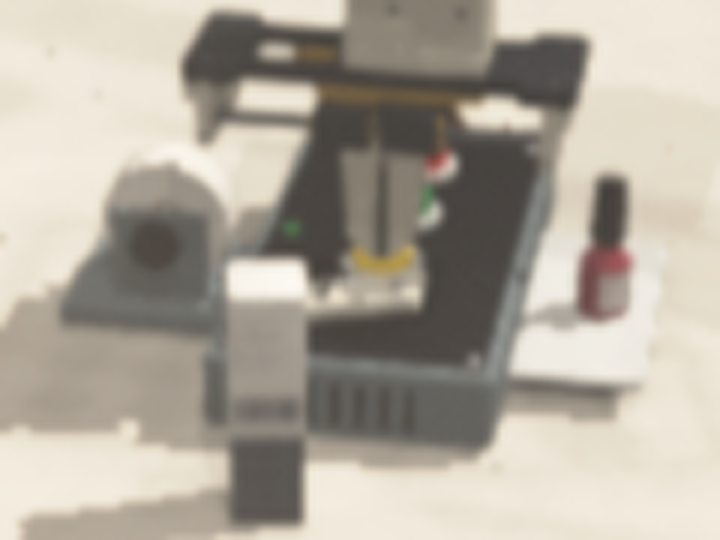

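Tip height is 52.9 mm, which matches fully home (53 mm). I'll press briefly once more to be sure, then lift and move 60 mm along the row to green.

```bash
python3 -m crank '[[0,0,0.15,0,0,0,0],[0,0,0.15,0,0,0,0]]';python3 -m crank '[[0,0,-4,0,0,0,0],[-1,0,-7,0,0,0,0],[-4,0,-7,0,0,0,0],[-4,0,-7,0,0,0,0],[-4,0,-7,0,0,0,0]]'; python3 - <<'E'
from h import *; import cv2
np.set_printoptions(precision=4,suppress=True)
c=read_camera('wrist');cv2.imwrite('pics/w6.png',c['frame'][:,:,::-1])
d=read_camera('side');cv2.imwrite('pics/d6.png',cv2.resize(d['frame'][170:260,230:350,::-1],None,fx=6,fy=6,interpolation=2))
o=robot.observe();print(o['tool_pos'],o['tool_rot'],o['contact_force'])
E
```

```text
time: 4.7
tool_pos: [0.4985, -0.0564, 0.0721]
tool_rot: [3.14, 0.0, 1.437]
contact_force: [-6.3, 1.9, 17.8]
opening: 0.0008
time: 5.32
tool_pos: [0.4928, -0.0959, 0.1399]
tool_rot: [3.141, -0.0, 1.436]
contact_force: [0.0, 1.2, -0.3]
opening: 0.0006
[ 0.4927 -0.0956  0.1396] [-3.1412 -0.0004  1.4374] [ 0.2235 -0.0168  0.388 ]
```

View pics/w6.png

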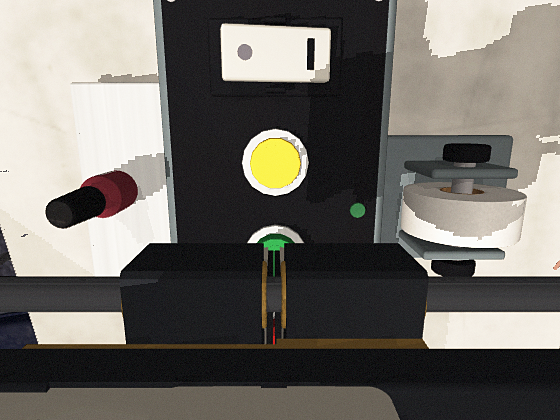

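View pics/d6.png

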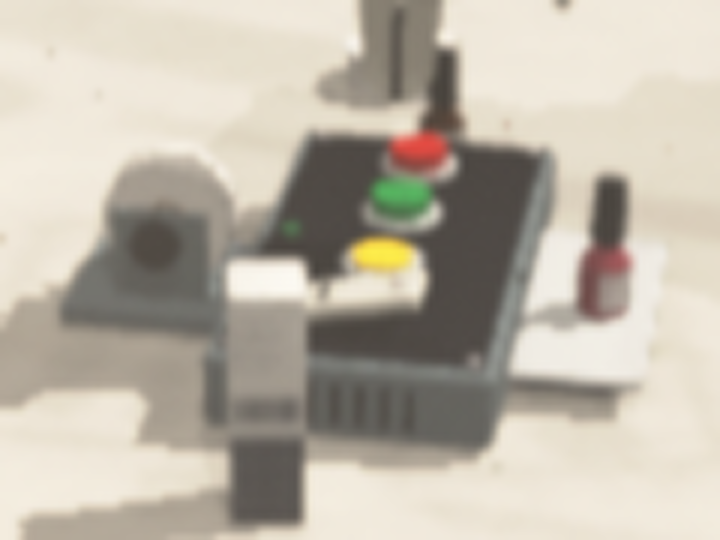

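The wrist view shows the yellow key down, centred at (275,163) in its collar. Green is centred on the tool line at u≈275. Next I'll press green, 20 mm further on.

```bash
python3 -m crank '[[-2,0,2,0,0,0,0],[-2,0,4.5,0,0,0,0],[-2,0,5.7,0,0,0,0],[-2,0,6.3,0,0,0,0],[-2,0,6.9,0,0,0,0]]'; python3 -m crank '[[0,0,0.2,0,0,0,0],[0,0,0.2,0,0,0,0]]';python3 -m crank '[[0,0,-5,0,0,0,0],[0,0,-10,0,0,0,0],[4,0,-14,0,0,0,0],[4,0,-14,0,0,0,0],[4,0,-14,0,0,0,0]]'; python3 - <<'E'
from h import *; import cv2
np.set_printoptions(precision=4,suppress=True)
c=read_camera('wrist');cv2.imwrite('pics/w7.png',c['frame'][:,:,::-1])
for n,(a,b,e,f) in {'side':(170,260,230,350),'scene':(165,285,240,400)}.items():
    d=read_camera(n);cv2.imwrite(f'pics/{n}7.png',cv2.resize(d['frame'][a:b,e:f,::-1],None,fx=5,fy=5,interpolation=2))
o=robot.observe();print(o['tool_pos'],o['tool_rot'],o['contact_force'])
E
```

```text
time: 6.05
tool_pos: [0.4903, -0.1158, 0.0716]
tool_rot: [3.141, -0.0, 1.437]
contact_force: [-13.9, 5.4, 56.0]
opening: 0.0004
time: 6.3
tool_pos: [0.4902, -0.1158, 0.0719]
tool_rot: [3.14, 0.0, 1.437]
contact_force: [-10.0, 4.1, 28.3]
opening: 0.0007
time: 6.92
tool_pos: [0.4952, -0.0765, 0.2085]
tool_rot: [-3.142, 0.0, 1.438]
contact_force: [0.1, -0.5, -0.6]
opening: 0.0007
[ 0.4948 -0.0769  0.2075] [-3.1392 -0.0003  1.4361] [-0.0252 -0.2997  0.8136]
```

View pics/w7.png

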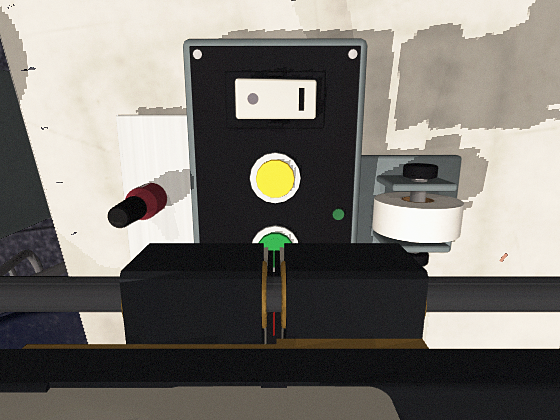

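View pics/side7.png

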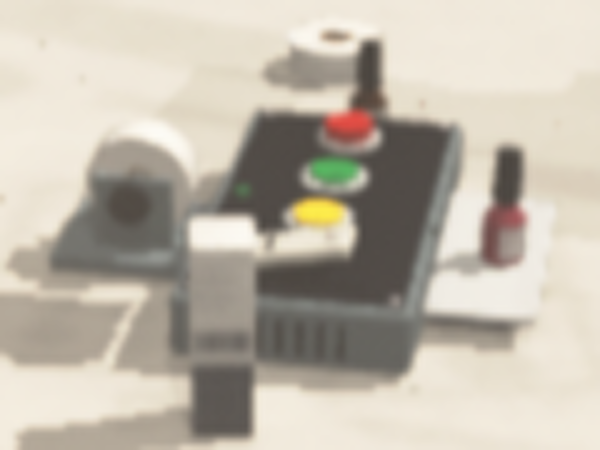

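View pics/scene7.png

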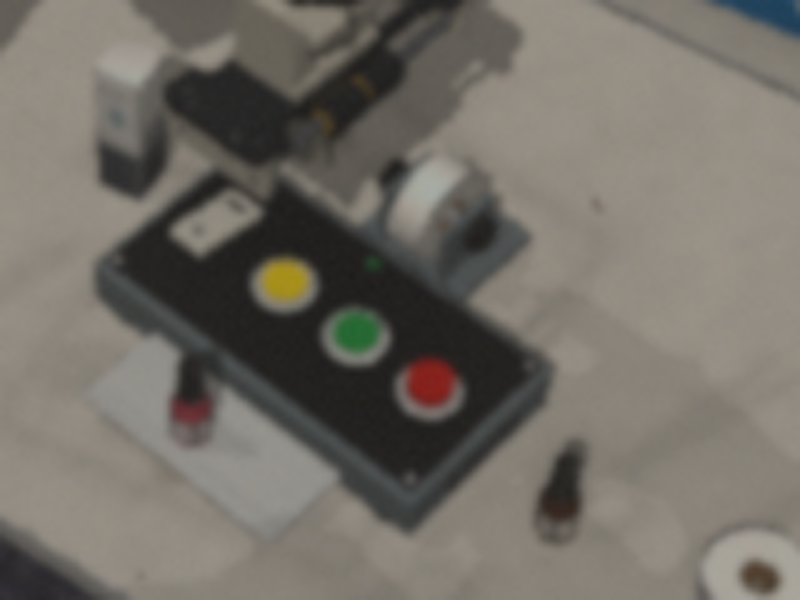

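In these views the rocker is on, yellow and green are down, and red is still up. The bottles, carton and spare roll are at the same pixels as before, and the arm is clear about 190 mm up. Handing in.

```bash
python3 -c "
from cell import robot
print(robot.hand_in(), robot.observe()['contact_force'])"
```

```text
the job is handed in; nothing more can be done
the job is handed in; nothing more can be done
```

The label dispenser is in service. With the jaws shut, I pressed the rocker on, then the yellow key home, then the green key home, lifted the arm clear, and handed in at about 7 s. The hand-in reported no verdict.

**Contact at each press:**

| Part | Fingertip height | Height expected at the stop | Peak force read |
|---|---|---|---|
| Rocker | 59 mm | 59 mm | 44 N |
| Yellow key | 53 mm | 53 mm | 35 N |
| Green key | 53 mm | 53 mm | 56 N |

These were pushes with the fingertips. They passed 40 N on the rocker and the green key, but that limit is for the arm and the gripper body, and all stayed below the 120 N wrist limit.

**Last pictures:** The rocker is tilted to on, yellow and green are down in their collars, and red is up. Both bottles, the carton and the spare roll are where they started. The counter and pen were outside my last close-up views, so I did not check them, but the arm did not come down near them. The arm was free, with fingertips about 190 mm above the table and a force reading below 1 N.

**Disagreements:** The scene and wrist cameras differed by 3 to 5 mm on positions. The side camera differed from the scene camera by up to about 12 mm on the keys. I used averages of the scene and wrist values, and the presses landed well within the keys.

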